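# Find the full and the empty plate box by weight

### The job

Three plate boxes on the print table look alike, but one is full of copper plates, one is part used and one is empty: lift them to feel which is which. Set the full (heaviest) box gently on the green cutting mat for today's printing and the empty (lightest) one gently flat inside the wooden tray for refilling. The part-used box must end up standing where it was at the start; keep every box upright and leave everything else alone.

Things in the scene. Friction and masses are not known exactly. Their poses are not given: they have to be found in the camera images.
- box_a: Plate box, one of three exactly alike: dark blue, cardboard-brown lid (fixed), small white label; 130 (x) by 60 (y) by 55 mm tall. Origin: centre of the underside. Weighs about 0.15 (empty), 0.45 (part used) or 0.75 kg (full); the hidden contents, centred, may rattle a few mm. Starts flat on the table, its x axis within 0.45 rad of world x.
- box_b: Plate box, one of three exactly alike: dark blue, cardboard-brown lid (fixed), small white label; 130 (x) by 60 (y) by 55 mm tall. Origin: centre of the underside. Weighs about 0.15 (empty), 0.45 (part used) or 0.75 kg (full); the hidden contents, centred, may rattle a few mm. Starts flat on the table, its x axis within 0.45 rad of world x.
- box_c: Plate box, one of three exactly alike: dark blue, cardboard-brown lid (fixed), small white label; 130 (x) by 60 (y) by 55 mm tall. Origin: centre of the underside. Weighs about 0.15 (empty), 0.45 (part used) or 0.75 kg (full); the hidden contents, centred, may rattle a few mm. Starts flat on the table, its x axis within 0.45 rad of world x.
- mat: Green cutting mat with a grid, fixed to the table, 220 (x) by 150 (y) by 4 mm thick. Origin: centre of the underside. It lies to the left or to the right of the boxes.
- tray: Open shallow pale wooden tray, fixed to the table, outside 210 (x) by 140 (y) by 28 mm tall, walls and floor 8 mm thick (inside 194 by 124 mm). Origin: centre of the underside. It stands on the other side of the boxes from the mat.
- ink_tin: Bystander: ink tin with a green band, 68 mm diameter, 60 mm tall. Leave alone. Origin: centre of its underside.
- ink_tin2: Bystander: ink tin with a red band, 80 mm diameter, 50 mm tall. Leave alone. Origin: centre of its underside.
- jar: Bystander: amber jar with a black cap, 60 mm diameter, 85 mm tall. Leave alone. Origin: centre of its underside.
- cup: Bystander: white plastic cup, 76 mm across the rim, 80 mm tall. Leave alone. Origin: centre of its underside.
- brayer: Bystander: ink roller lying down, black roller 110 mm long and 40 mm in diameter, wooden handle 100 mm long. Leave alone. Origin: centre of its underside.
- palette_knife: Bystander: palette knife, 160 mm long, lying flat among the boxes. Leave alone. Origin: centre of its underside.

How it is judged:
By the outcome, as a careful person would: the job done as asked, in the order asked, and still so for the second after the job is handed in, with the robot touching nothing.
It also fails if it takes over 72 s, if anything falls off the work surface, if the arm or the gripper's body presses on something with over 40 N, if the wrist force passes 120 N, or if a joint passes its speed limit or range.

### The arm

A 6-joint arm with a two-finger parallel gripper is mounted at the origin on the work surface. World frame = base frame: x ahead of the robot, y to its left, z up, the work surface at z = 0. Lengths are in m, angles in rad, forces in N, time in s.
With the tool pointing down it reaches from about 0.35 to 0.925 m from the base axis. Payload 6.4 kg.
Tool frame: the origin (TCP) lies at the very end of the fingers, on their centre line; the grasp point (between the pads) lies 19 mm behind it (manip.grasp_offset is the distance from the TCP to the grasp point, in m); z points along the fingers, y is the direction in which the jaws open and shut (so a half turn about z gives the same grasp; the last joint's range is limited). The gripper opens to 94 mm and grips with 3 to 60 N. Pads are 16 mm wide; open, the fingers measure 119 mm over their backs; the gripper's body (75 mm by 177 mm) begins 78 mm behind the grasp point.
Start: joints at [1.125, 0.245, 1.558, -0, 1.339, -0.174], TCP at [0.174, 0.626, 0.205] pointing down, gripper open.
Joint ranges: [-3.13, 3.13], [-1.02, 2.26], [0.13, 2.54], [-0.95, 4.09], [0.21, 2.88], [-2.74, 2.74]. Speed limits (rad/s): [2.57, 2.57, 3.14, 3.14, 3.14, 3.14].

### API

Orientations are given as a unit quaternion [x, y, z, w].
In Python, from cell import manip, cams gives the robot as it stands.
- The arm moves only by the tool carry_out, never from a script. Its argument "moves" is a list of rows, each an object of numbers: "x", "y", "z": the shift along the tool's x, y, z in mm; "wx", "wy", "wz": the turn, a rotation vector about the tool's x, y, z in rad; "gripper": the closure, from 0 (fully open) to 1 (shut). In form: [{"x": .., "y": .., "z": .., "wx": .., "wy": .., "wz": .., "gripper": ..}, ...]. A call has 1 to 8 rows; each row shifts and turns the commanded pose from where the row before left it, along the tool's axes as they then stand; what a row does not reach is not made up. A row lasts 1/8 s, in which the tool goes at most 62.5 mm and 10.7 degrees, less where a joint would pass 70% of its speed; a pose out of reach is approached as far as the arm can. A call with a gripper value outside its range is refused whole. The fingers move at their own pace and stop on an object; "grip_force" is the grip in N (left out, the last holds). Time passes only in rows, so rows that do not move let the fingers close. It gives the time, the measured TCP pose, the force and the opening at its end, in the units of the state.
- manip.observe(): the state, without advancing time (a new reading comes with each control period).
- cams.camera(name): name is "scene" or "top"; returns the picture (480x640x3 uint8, red, green, blue); there is no depth.
- cams.get_calibration(name): a dict with "intrinsics" (3x3 intrinsics, pixels), "origin" and "rotation" of the camera in the world. Camera axes: x right, y up, looking along -z (the intrinsics and any distortion apply to the point x, -y, -z); pixel columns grow to the right and rows downward; lengths in m; the calibration is good to about 2 mm. A picture is of the moment at which its call begins. get_calibration takes no time and is no camera call.
- manip.job_done(): hands the job in, once; it reports no verdict.
The state is a dict: "t": time; "joint_positions": joint angles; "qvel": joint speeds; "joint_torque": joint torques, N m; "tcp_pos": TCP position; "ee_rot": TCP orientation; "ft_force": force on the tool from outside, world axes, zero at the start; "moment": the same for the moment, N m; "grip_width": finger opening in m.
Only numpy, scipy, OpenCV 4.12 (cv2) and the standard library are available. Lean on these libraries where they do the work, as an engineer would, in place of code of your own. Each camera call takes 0.05 s, during which the arm holds its last target. There are 200 camera calls.

## Working session

There is one attempt and no reset: what is moved stays moved. The work goes in short steps, Python scripts to look and compute and a tool call to move; the robot and the scene stay as the last step left them, time stands still between calls to the robot, and variables do not carry over. Pictures are saved under pics/ and viewed, about 8 in all and at most 12, crops included, and the job is handed in when it is done.

Besides the shell and the picture viewer there is one more tool, called after "Call:" by a JSON object that holds its "fn" and its "kwargs". carry_out: Moves the arm, as the interface text tells. Its arguments: {"type":"object","properties":{"moves":{"type":"array"},"grip_force":{"type":"number"}},"required":["moves"]}

```bash
mkdir -p pics; ls
python3 - <<'E'
from cell import manip,cams
import cv2
for n in("scene","top"):
    cv2.imwrite(f"pics/{n}0.png",cams.camera(n)[:,:,::-1]); c=cams.get_calibration(n); print(n,c)
print(manip.observe(), manip.grasp_offset)
E
```

```text
pics
scene {'intrinsics': array([[434.40345092,   0.        , 323.08519337],
       [  0.        , 434.40345092, 240.68319111],
       [  0.        ,   0.        ,   1.        ]]), 'origin': array([ 1.06207146, -0.14724001,  0.77591779]), 'rotation': array([0.22743003, 0.15912722, 0.54061245, 0.79416137])}
top {'intrinsics': array([[512.83042219,   0.        , 313.4297875 ],
       [  0.        , 512.83042219, 229.7394641 ],
       [  0.        ,   0.        ,   1.        ]]), 'origin': array([0.41028495, 0.00805681, 1.04875839]), 'rotation': array([ 0.06006957, -0.06895663, -0.70269897,  0.70558542])}
{'t': 0.1, 'joint_positions': array([ 1.12492917e+00,  2.45759716e-01,  1.55885570e+00,  2.33405695e-06,
        1.33870689e+00, -1.74056433e-01]), 'qvel': array([-0.00040789,  0.00074866, -0.00103076, -0.00110015,  0.00128934,
        0.0001734 ]), 'joint_torque': array([-1.99159490e-04, -4.16916132e+01, -3.15524733e+01,  6.86416752e-02,
        3.10868653e-02, -5.74356682e-05]), 'tcp_pos': array([0.17424364, 0.62565959, 0.20446523]), 'ee_rot': array([ 1.35487596e-01,  9.90778665e-01, -8.23266366e-04, -2.64872506e-04]), 'ft_force': array([-0.50146139,  0.49232002,  0.68045722]), 'moment': array([-0.01397007, -0.01599346, -0.02161039]), 'grip_width': 0.09408810065426901} 0.0188
```

View pics/top0.png

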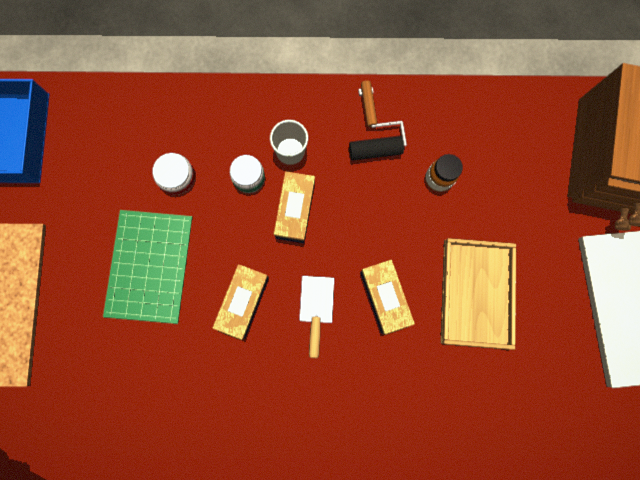

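View pics/scene0.png

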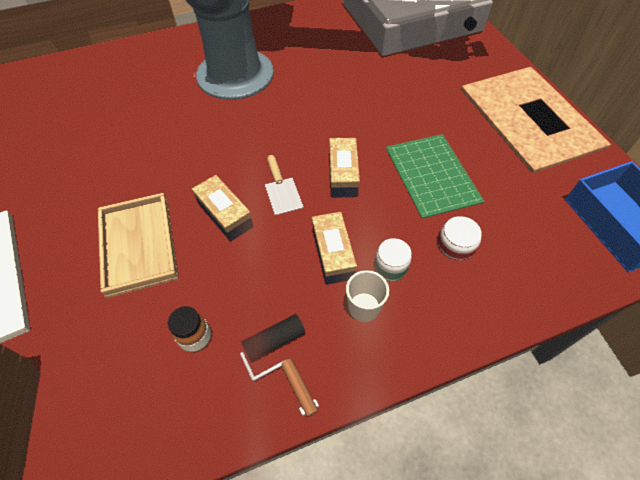

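The top view (world x up, y left) shows boxes at px (295,207), (240,301) and (388,297), the mat at (148,267) and the tray at (480,294). The knife is at (316,315), and the cup, at (290,145), is close to the upper box. The scene view agrees with this. Next I'll measure.

```bash
cat > h.py <<'E'
import numpy as np, cv2
from scipy.spatial.transform import Rotation as R
from cell import manip, cams
def cast(n,px,z):
    c=cams.get_calibration(n);px=np.atleast_2d(np.float64(px))
    d=np.c_[px,np.ones(len(px))]@np.linalg.inv(c["intrinsics"]).T*[1,-1,-1]
    d=R.from_quat(c["rotation"]).apply(d);o=c["origin"]
    return (o+d*((z-o[2])/d[:,2])[:,None])[:,:2]
def masks(im):
    hsv=cv2.cvtColor(im,cv2.COLOR_RGB2HSV)
    tan=cv2.inRange(hsv,(9,0,110),(35,255,255))|cv2.inRange(hsv,(0,0,170),(179,90,255))
    green=cv2.inRange(hsv,(45,80,40),(90,255,255))
    k=np.ones((3,3),np.uint8)
    return [cv2.morphologyEx(cv2.morphologyEx(m,cv2.MORPH_CLOSE,k),cv2.MORPH_OPEN,k) for m in(tan,green)]
def rects(n,im,which,z,amin=300):
    out=[]
    for c in cv2.findContours(masks(im)[which],cv2.RETR_EXTERNAL,cv2.CHAIN_APPROX_NONE)[0]:
        if cv2.contourArea(c)<amin: continue
        p=cast(n,c[:,0],z)
        (cx,cy),(w,h),a=cv2.minAreaRect((p*1000).astype(np.float32))
        if w<h: w,h,a=h,w,a+90
        a=(a+90)%180-90
        out.append((c[:,0].mean(0).round(),round(cx,1),round(cy,1),round(w,1),round(h,1),round(np.radians(a),3)))
    return out
E
python3 - <<'E'
from h import *
for n in("top","scene"):
    im=cv2.imread(f"pics/{n}0.png")[:,:,::-1].copy()
    print(n,"lids z55");[print(r) for r in rects(n,im,0,.055)]
    print("tray z28");[print(r) for r in rects(n,im,0,.028,3000)]
    print("mat");[print(r) for r in rects(n,im,1,.004,2000)]
print("cup rim",cast("top",[[289,142],[271,142],[308,142],[289,121],[289,162]],.08), "tin",cast("top",[[247,173]],.06),"cup base-ish scene",cast("scene",[[367,290]],.08))
E
```

```text
top lids z55
(array([316., 313.]), 426.0, -8.3, 152.8, 62.9, np.float64(-0.055))
(array([239., 301.]), 454.5, 137.3, 133.5, 62.5, np.float64(-0.353))
(array([388., 296.]), 464.9, -148.4, 133.5, 62.5, np.float64(0.322))
(array([478., 294.]), 472.7, -324.7, 206.4, 143.8, np.float64(-0.073))
(array([617., 304.]), 445.4, -607.2, 291.0, 117.0, np.float64(0.1))
(array([ 17., 301.]), 451.9, 554.2, 314.0, 81.4, np.float64(0.098))
(array([294., 205.]), 644.6, 35.0, 134.0, 63.0, np.float64(-0.165))
(array([246., 171.]), 713.5, 131.7, 67.0, 64.3, np.float64(0.021))
(array([172., 171.]), 711.5, 280.8, 78.5, 77.1, np.float64(-1.563))
(array([289., 140.]), 777.9, 46.1, 77.3, 66.1, np.float64(-1.446))
(array([373., 108.]), 854.1, -122.6, 114.8, 50.7, np.float64(0.517))
(array([363.,  66.]), 856.3, -20.8, 1353.6, 309.8, np.float64(1.568))
tray z28
(array([478., 294.]), 474.4, -333.7, 212.0, 147.8, np.float64(-0.073))
(array([617., 304.]), 446.3, -623.9, 298.9, 120.2, np.float64(0.1))
(array([ 17., 301.]), 453.0, 569.1, 322.6, 83.6, np.float64(0.098))
(array([363.,  66.]), 868.5, -21.5, 1390.4, 318.2
[... 942 characters left out ...]
35., 118.]), 488.2, 610.7, 308.7, 213.0, np.float64(-0.006))
(array([429.,   7.]), 28.2, 602.7, 359.8, 144.1, np.float64(1.185))
(array([182.,  12.]), -266.8, -78.7, 139.5, 60.2, np.float64(-0.026))
tray z28
(array([461., 435.]), 1062.6, 75.1, 690.2, 222.5, np.float64(1.496))
(array([137., 245.]), 481.1, -336.3, 226.5, 145.6, np.float64(-0.077))
(array([535., 118.]), 466.7, 639.1, 320.3, 220.9, np.float64(-0.006))
mat
(array([433., 176.]), 527.7, 329.2, 220.0, 150.5, np.float64(-0.084))
cup rim [[0.76597402 0.04504759]
 [0.76570114 0.08069704]
 [0.76626235 0.00738087]
 [0.81003677 0.04555738]
 [0.7246445  0.04456942]] tin [[0.70762747 0.12893858]] cup base-ish scene [[0.77630567 0.04292046]]
```

```bash
cat > go.py <<'E'
import sys
from h import *
x,y,z,yaw=map(float,sys.argv[1:5])   # mm, rad (world heading of tool x, mod pi)
s=manip.observe(); r=R.from_quat(s["ee_rot"]); X=r.apply([1,0,0]); h=np.arctan2(X[1],X[0])
d=(yaw-h+np.pi/2)%np.pi-np.pi/2
after=r*R.from_rotvec([0,0,-d])
print("t",round(s["t"],2),"tcp",(s["tcp_pos"]*1000).round(1),"head",round(h,3),"tilt",r.apply([0,0,1])[:2].round(4),"F",s["ft_force"].round(2),"w",round(s["grip_width"],4),"q",s["joint_positions"].round(2))
print("turn wz",round(-d,3),"then shift",after.inv().apply(np.array([x,y,z])-s["tcp_pos"]*1000).round(1))
E
python3 go.py 454.5 136.5 150 -0.353
```

```text
t 0.1 tcp [174.2 625.7 204.5] head 2.87 tilt [-0.0007 -0.0016] F [-0.5   0.49  0.68] w 0.0941 q [ 1.12  0.25  1.56  0.    1.34 -0.17]
turn wz 0.081 then shift [-432.1 -362.    55. ]
```

Call:
{"fn": "carry_out", "kwargs": {"moves": [{"wz": 0.081,"x": -20,"y": -15},{"x": -43,"y": -36},{"x": -43,"y": -36},{"x": -43,"y": -36},{"x": -43,"y": -36},{"x": -43,"y": -36},{"x": -43,"y": -36},{"x": -43,"y": -36}], "grip_force": 25}}

```text
$.moves[0]: bad value
```

```bash
python3 go.py 454.5 136.5 27 -0.353
```

```text
t 0.1 tcp [174.2 625.7 204.5] head 2.87 tilt [-0.0007 -0.0016] F [-0.5   0.49  0.68] w 0.0941 q [ 1.12  0.25  1.56  0.    1.34 -0.17]
turn wz 0.081 then shift [-432.1 -361.8  178. ]
```

Every field seems to be required in each row.

Call:
{"fn": "carry_out", "kwargs": {"moves": [{"x": -20,"y": -15,"z": 0,"wx": 0,"wy": 0,"wz": 0.081,"gripper": 0},{"x": -43,"y": -36,"z": 0,"wx": 0,"wy": 0,"wz": 0,"gripper": 0},{"x": -43,"y": -36,"z": 0,"wx": 0,"wy": 0,"wz": 0,"gripper": 0},{"x": -43,"y": -36,"z": 0,"wx": 0,"wy": 0,"wz": 0,"gripper": 0},{"x": -43,"y": -36,"z": 0,"wx": 0,"wy": 0,"wz": 0,"gripper": 0},{"x": -43,"y": -36,"z": 0,"wx": 0,"wy": 0,"wz": 0,"gripper": 0},{"x": -43,"y": -36,"z": 0,"wx": 0,"wy": 0,"wz": 0,"gripper": 0},{"x": -43,"y": -36,"z": 0,"wx": 0,"wy": 0,"wz": 0,"gripper": 0}], "grip_force": 25}}

```text
t: 1.1
tcp_pos: [0.3855, 0.2641, 0.2052]
ee_rot: [0.175, 0.985, -0.0, -0.0]
ft_force: [1.0, 1.1, -0.3]
grip_width: 0.0943
```

```bash
python3 go.py 454.5 136.5 27 -0.353
```

```text
t 1.1 tcp [385.5 264.1 205.2] head 2.789 tilt [-0.0001 -0.    ] F [ 1.    1.15 -0.26] w 0.0943 q [ 0.36 -0.2   2.01 -0.    1.33 -0.86]
turn wz 0.0 then shift [-108.9  -95.9  178.2]
```

Call:
{"fn": "carry_out", "kwargs": {"moves": [{"x": -43,"y": -36,"z": 10,"wx": 0,"wy": 0,"wz": 0,"gripper": 0},{"x": -43,"y": -36,"z": 10,"wx": 0,"wy": 0,"wz": 0,"gripper": 0},{"x": -23,"y": -24,"z": 20,"wx": 0,"wy": 0,"wz": 0,"gripper": 0},{"x": 0,"y": 0,"z": 50,"wx": 0,"wy": 0,"wz": 0,"gripper": 0},{"x": 0,"y": 0,"z": 15,"wx": 0,"wy": 0,"wz": 0,"gripper": 0},{"x": 0,"y": 0,"z": 0,"wx": 0,"wy": 0,"wz": 0,"gripper": 0}]}}

```text
t: 1.85
tcp_pos: [0.4534, 0.1384, 0.0998]
ee_rot: [0.175, 0.985, -0.0, -0.001]
ft_force: [-0.5, 0.4, 0.2]
grip_width: 0.094
```

```bash
python3 go.py 454.5 136.5 27 -0.353; python3 -c "
from h import *
cv2.imwrite('pics/s1.png',cams.camera('scene')[80:330,150:530,::-1])"
```

```text
t 1.85 tcp [453.4 138.4  99.8] head 2.789 tilt [-0.0023 -0.0001] F [-0.52  0.39  0.18] w 0.094 q [ 0.06 -0.04  2.08  0.    1.11 -1.16]
turn wz 0.001 then shift [-1.8 -1.3 72.8]
```

View pics/s1.png

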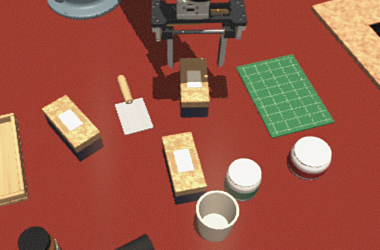

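The crop shows the fingers above box A at about (195,70), with the jaws across its narrow side. Next I descend and close.

Call:
{"fn": "carry_out", "kwargs": {"moves": [{"x": -2,"y": -1,"z": 35,"wx": 0,"wy": 0,"wz": 0,"gripper": 0},{"x": 0,"y": 0,"z": 30,"wx": 0,"wy": 0,"wz": 0,"gripper": 0},{"x": 0,"y": 0,"z": 8,"wx": 0,"wy": 0,"wz": 0,"gripper": 0},{"x": 0,"y": 0,"z": 0,"wx": 0,"wy": 0,"wz": 0,"gripper": 1},{"x": 0,"y": 0,"z": 0,"wx": 0,"wy": 0,"wz": 0,"gripper": 1},{"x": 0,"y": 0,"z": 0,"wx": 0,"wy": 0,"wz": 0,"gripper": 1},{"x": 0,"y": 0,"z": 0,"wx": 0,"wy": 0,"wz": 0,"gripper": 1},{"x": 0,"y": 0,"z": 0,"wx": 0,"wy": 0,"wz": 0,"gripper": 1}]}}

```text
t: 2.9
tcp_pos: [0.4563, 0.1361, 0.0282]
ee_rot: [0.175, 0.985, -0.0, 0.0]
ft_force: [-1.6, -2.0, 5.6]
grip_width: 0.06
```

```bash
python3 go.py 454.5 136.5 100 -0.353
```

```text
t 2.9 tcp [456.3 136.1  28.2] head 2.789 tilt [ 0.0006 -0.0009] F [-1.64 -2.03  5.59] w 0.06 q [ 0.05  0.09  2.1  -0.    0.95 -1.17]
turn wz 0.001 then shift [  1.7  -0.3 -71.8]
```

Call:
{"fn": "carry_out", "kwargs": {"moves": [{"x": 0,"y": 0,"z": -8,"wx": 0,"wy": 0,"wz": 0,"gripper": 1},{"x": 0,"y": 0,"z": -20,"wx": 0,"wy": 0,"wz": 0,"gripper": 1},{"x": 0,"y": 0,"z": -20,"wx": 0,"wy": 0,"wz": 0,"gripper": 1},{"x": 0,"y": 0,"z": -8,"wx": 0,"wy": 0,"wz": 0,"gripper": 1},{"x": 0,"y": 0,"z": 0,"wx": 0,"wy": 0,"wz": 0,"gripper": 1},{"x": 0,"y": 0,"z": 0,"wx": 0,"wy": 0,"wz": 0,"gripper": 1},{"x": 0,"y": 0,"z": 0,"wx": 0,"wy": 0,"wz": 0,"gripper": 1}]}}

```text
t: 3.78
tcp_pos: [0.455, 0.1364, 0.0825]
ee_rot: [0.176, 0.984, -0.0, -0.001]
ft_force: [0.4, 0.3, -7.2]
grip_width: 0.0601
```

```bash
python3 go.py 527.7 330.5 150 -0.085
```

```text
t 3.77 tcp [455.  136.4  82.5] head 2.789 tilt [-0.0019 -0.    ] F [ 0.4   0.32 -7.16] w 0.0601 q [ 0.05 -0.01  2.08  0.    1.07 -1.17]
turn wz -0.268 then shift [-55.8 199.5 -67.6]
```

Box A reads 7.2 N, so it's the full one. I carry it to the mat.

Call:
{"fn": "carry_out", "kwargs": {"moves": [{"x": 0,"y": 0,"z": -20,"wx": 0,"wy": 0,"wz": -0.09,"gripper": 1},{"x": 0,"y": 0,"z": -20,"wx": 0,"wy": 0,"wz": -0.09,"gripper": 1},{"x": 0,"y": 0,"z": -15,"wx": 0,"wy": 0,"wz": -0.088,"gripper": 1},{"x": -6,"y": 20,"z": 0,"wx": 0,"wy": 0,"wz": 0,"gripper": 1},{"x": -10,"y": 36,"z": 0,"wx": 0,"wy": 0,"wz": 0,"gripper": 1},{"x": -12,"y": 45,"z": 0,"wx": 0,"wy": 0,"wz": 0,"gripper": 1},{"x": -12,"y": 45,"z": 0,"wx": 0,"wy": 0,"wz": 0,"gripper": 1},{"x": -10,"y": 34,"z": 0,"wx": 0,"wy": 0,"wz": 0,"gripper": 1}]}}

```text
t: 4.78
tcp_pos: [0.5208, 0.3132, 0.1374]
ee_rot: [0.042, 0.999, -0.0, -0.001]
ft_force: [0.7, -0.0, -7.1]
grip_width: 0.0599
```

Call:
{"fn": "carry_out", "kwargs": {"moves": [{"x": -6,"y": 20,"z": 10,"wx": 0,"wy": 0,"wz": 0,"gripper": 1},{"x": 0,"y": 0,"z": 30,"wx": 0,"wy": 0,"wz": 0,"gripper": 1},{"x": 0,"y": 0,"z": 30,"wx": 0,"wy": 0,"wz": 0,"gripper": 1},{"x": 0,"y": 0,"z": 15,"wx": 0,"wy": 0,"wz": 0,"gripper": 1},{"x": 0,"y": 0,"z": 0,"wx": 0,"wy": 0,"wz": 0,"gripper": 1},{"x": 0,"y": 0,"z": 0,"wx": 0,"wy": 0,"wz": 0,"gripper": 1}]}}

```text
t: 5.52
tcp_pos: [0.5296, 0.3314, 0.0549]
ee_rot: [0.042, 0.999, 0.001, 0.001]
ft_force: [0.6, 1.1, -6.5]
grip_width: 0.0599
```

```bash
python3 go.py 527.7 330.5 32 -0.085
```

```text
t 5.53 tcp [529.6 331.4  54.9] head 3.057 tilt [0.0023 0.0009] F [ 0.55  1.07 -6.53] w 0.0599 q [ 0.38  0.36  1.71 -0.    1.07 -1.11]
turn wz 0.0 then shift [ 1.9 -1.  22.9]
```

Call:
{"fn": "carry_out", "kwargs": {"moves": [{"x": 0,"y": 0,"z": 10,"wx": 0,"wy": 0,"wz": 0,"gripper": 1},{"x": 0,"y": 0,"z": 6,"wx": 0,"wy": 0,"wz": 0,"gripper": 1},{"x": 0,"y": 0,"z": 3,"wx": 0,"wy": 0,"wz": 0,"gripper": 1},{"x": 0,"y": 0,"z": 2,"wx": 0,"wy": 0,"wz": 0,"gripper": 1},{"x": 0,"y": 0,"z": 1,"wx": 0,"wy": 0,"wz": 0,"gripper": 1},{"x": 0,"y": 0,"z": 0,"wx": 0,"wy": 0,"wz": 0,"gripper": 1},{"x": 0,"y": 0,"z": 0,"wx": 0,"wy": 0,"wz": 0,"gripper": 1}]}}

```text
t: 6.4
tcp_pos: [0.5287, 0.3311, 0.0323]
ee_rot: [0.042, 0.999, -0.0, 0.0]
ft_force: [-4.2, -1.3, 2.7]
grip_width: 0.0595
```

Call:
{"fn": "carry_out", "kwargs": {"moves": [{"x": 0,"y": 0,"z": 0,"wx": 0,"wy": 0,"wz": 0,"gripper": 0.1},{"x": 0,"y": 0,"z": 0,"wx": 0,"wy": 0,"wz": 0,"gripper": 0.1},{"x": 0,"y": 0,"z": 0,"wx": 0,"wy": 0,"wz": 0,"gripper": 0.1},{"x": 0,"y": 0,"z": 0,"wx": 0,"wy": 0,"wz": 0,"gripper": 0.1},{"x": 0,"y": 0,"z": -15,"wx": 0,"wy": 0,"wz": 0,"gripper": 0.1},{"x": 0,"y": 0,"z": -40,"wx": 0,"wy": 0,"wz": 0,"gripper": 0},{"x": 0,"y": 0,"z": -60,"wx": 0,"wy": 0,"wz": 0,"gripper": 0},{"x": 0,"y": 0,"z": -20,"wx": 0,"wy": 0,"wz": 0,"gripper": 0}]}}

```text
t: 7.4
tcp_pos: [0.5309, 0.3321, 0.1723]
ee_rot: [0.042, 0.999, 0.002, 0.004]
ft_force: [0.3, 0.1, -0.4]
grip_width: 0.0935
```

```bash
python3 go.py 465 -148.4 150 0.322; python3 go.py 645 34.5 150 -0.165
```

```text
t 7.4 tcp [530.9 332.1 172.3] head 3.057 tilt [0.0081 0.0032] F [ 0.33  0.14 -0.35] w 0.0935 q [ 0.38  0.22  1.66  0.    1.26 -1.11]
turn wz -0.407 then shift [ 214.8 -434.9   20.3]
t 7.4 tcp [530.9 332.1 172.3] head 3.057 tilt [0.0081 0.0032] F [ 0.33  0.14 -0.35] w 0.0935 q [ 0.38  0.22  1.66  0.    1.26 -1.11]
turn wz 0.08 then shift [-161.2 -274.9   22.3]
```

Call:
{"fn": "carry_out", "kwargs": {"moves": [{"x": 0,"y": 0,"z": 0,"wx": 0,"wy": 0,"wz": -0.137,"gripper": 0},{"x": 0,"y": 0,"z": 0,"wx": 0,"wy": 0,"wz": -0.135,"gripper": 0},{"x": 0,"y": 0,"z": 0,"wx": 0,"wy": 0,"wz": -0.135,"gripper": 0},{"x": 24,"y": -48,"z": 0,"wx": 0,"wy": 0,"wz": 0,"gripper": 0},{"x": 24,"y": -48,"z": 0,"wx": 0,"wy": 0,"wz": 0,"gripper": 0},{"x": 24,"y": -48,"z": 0,"wx": 0,"wy": 0,"wz": 0,"gripper": 0},{"x": 24,"y": -48,"z": 0,"wx": 0,"wy": 0,"wz": 0,"gripper": 0},{"x": 24,"y": -48,"z": 0,"wx": 0,"wy": 0,"wz": 0,"gripper": 0}]}}

```text
t: 8.4
tcp_pos: [0.4899, 0.0638, 0.1662]
ee_rot: [-0.161, 0.987, 0.0, -0.0]
ft_force: [1.3, 0.4, -0.6]
grip_width: 0.094
```

Call:
{"fn": "carry_out", "kwargs": {"moves": [{"x": 24,"y": -48,"z": 0,"wx": 0,"wy": 0,"wz": 0,"gripper": 0},{"x": 24,"y": -48,"z": 0,"wx": 0,"wy": 0,"wz": 0,"gripper": 0},{"x": 24,"y": -48,"z": 0,"wx": 0,"wy": 0,"wz": 0,"gripper": 0},{"x": 22,"y": -48,"z": 20,"wx": 0,"wy": 0,"wz": 0,"gripper": 0},{"x": 0,"y": 0,"z": 40,"wx": 0,"wy": 0,"wz": 0,"gripper": 0},{"x": 0,"y": 0,"z": 10,"wx": 0,"wy": 0,"wz": 0,"gripper": 0},{"x": 0,"y": 0,"z": 0,"wx": 0,"wy": 0,"wz": 0,"gripper": 0}]}}

```text
t: 9.28
tcp_pos: [0.462, -0.1459, 0.0962]
ee_rot: [-0.161, 0.987, 0.0, -0.001]
ft_force: [-0.3, -0.0, -0.0]
grip_width: 0.094
```

```bash
python3 go.py 465 -148.4 28 0.322
```

```text
t 9.28 tcp [ 462.  -145.9   96.2] head -2.819 tilt [-0.0013  0.0008] F [-0.3  -0.02 -0.03] w 0.094 q [-0.54 -0.01  2.05 -0.    1.1  -2.43]
turn wz 0.001 then shift [-2.1 -3.4 68.2]
```

Call:
{"fn": "carry_out", "kwargs": {"moves": [{"x": -2,"y": -3,"z": 35,"wx": 0,"wy": 0,"wz": 0,"gripper": 0},{"x": 0,"y": 0,"z": 25,"wx": 0,"wy": 0,"wz": 0,"gripper": 0},{"x": 0,"y": 0,"z": 8,"wx": 0,"wy": 0,"wz": 0,"gripper": 0},{"x": 0,"y": 0,"z": 0,"wx": 0,"wy": 0,"wz": 0,"gripper": 0},{"x": 0,"y": 0,"z": 0,"wx": 0,"wy": 0,"wz": 0,"gripper": 0}]}}

```text
t: 9.9
tcp_pos: [0.4663, -0.1492, 0.03]
ee_rot: [-0.161, 0.987, -0.001, 0.001]
ft_force: [0.1, 0.4, -0.0]
grip_width: 0.0938
```

```bash
python3 go.py 465 -148.4 28 0.322
```

```text
t 9.9 tcp [ 466.3 -149.2   30. ] head -2.819 tilt [ 0.0023 -0.0014] F [ 0.1   0.35 -0.05] w 0.0938 q [-0.54  0.11  2.07 -0.    0.96 -2.44]
turn wz 0.001 then shift [1.  1.1 2. ]
```

Call:
{"fn": "carry_out", "kwargs": {"moves": [{"x": 0,"y": 0,"z": 2,"wx": 0,"wy": 0,"wz": 0,"gripper": 1},{"x": 0,"y": 0,"z": 0,"wx": 0,"wy": 0,"wz": 0,"gripper": 1},{"x": 0,"y": 0,"z": 0,"wx": 0,"wy": 0,"wz": 0,"gripper": 1},{"x": 0,"y": 0,"z": 0,"wx": 0,"wy": 0,"wz": 0,"gripper": 1},{"x": 0,"y": 0,"z": 0,"wx": 0,"wy": 0,"wz": 0,"gripper": 1},{"x": 0,"y": 0,"z": 0,"wx": 0,"wy": 0,"wz": 0,"gripper": 1}]}}

```text
t: 10.65
tcp_pos: [0.4651, -0.1486, 0.0265]
ee_rot: [-0.16, 0.987, 0.0, -0.0]
ft_force: [-0.8, 0.9, 1.4]
grip_width: 0.06
```

Call:
{"fn": "carry_out", "kwargs": {"moves": [{"x": 0,"y": 0,"z": -6,"wx": 0,"wy": 0,"wz": 0,"gripper": 1},{"x": 0,"y": 0,"z": -14,"wx": 0,"wy": 0,"wz": 0,"gripper": 1},{"x": 0,"y": 0,"z": -14,"wx": 0,"wy": 0,"wz": 0,"gripper": 1},{"x": 0,"y": 0,"z": -6,"wx": 0,"wy": 0,"wz": 0,"gripper": 1},{"x": 0,"y": 0,"z": 0,"wx": 0,"wy": 0,"wz": 0,"gripper": 1},{"x": 0,"y": 0,"z": 0,"wx": 0,"wy": 0,"wz": 0,"gripper": 1},{"x": 0,"y": 0,"z": 0,"wx": 0,"wy": 0,"wz": 0,"gripper": 1}]}}

```text
t: 11.52
tcp_pos: [0.4648, -0.1485, 0.0659]
ee_rot: [-0.16, 0.987, 0.0, -0.0]
ft_force: [0.4, -0.2, -1.9]
grip_width: 0.0596
```

```bash
python3 go.py 474 -337 130 -0.075
```

```text
t 11.53 tcp [ 464.8 -148.5   65.9] head -2.819 tilt [-0.0009  0.0005] F [ 0.39 -0.21 -1.89] w 0.0596 q [-0.54  0.05  2.06 -0.    1.04 -2.44]
turn wz 0.397 then shift [ -23.3 -187.2  -64.2]
```

Box B reads 1.9 N, so it's the empty one, and C must be the part-used box. I carry B to the tray.

Call:
{"fn": "carry_out", "kwargs": {"moves": [{"x": 0,"y": 0,"z": -25,"wx": 0,"wy": 0,"wz": 0.133,"gripper": 1},{"x": 0,"y": 0,"z": -25,"wx": 0,"wy": 0,"wz": 0.132,"gripper": 1},{"x": 0,"y": 0,"z": -14,"wx": 0,"wy": 0,"wz": 0.132,"gripper": 1},{"x": -3,"y": -25,"z": 0,"wx": 0,"wy": 0,"wz": 0,"gripper": 1},{"x": -5,"y": -42,"z": 0,"wx": 0,"wy": 0,"wz": 0,"gripper": 1},{"x": -6,"y": -45,"z": 0,"wx": 0,"wy": 0,"wz": 0,"gripper": 1},{"x": -6,"y": -45,"z": 0,"wx": 0,"wy": 0,"wz": 0,"gripper": 1},{"x": -3,"y": -30,"z": 0,"wx": 0,"wy": 0,"wz": 0,"gripper": 1}]}}

```text
t: 12.52
tcp_pos: [0.4738, -0.3387, 0.1299]
ee_rot: [0.038, 0.999, 0.0, -0.0]
ft_force: [0.8, 0.0, -0.8]
grip_width: 0.0596
```

Call:
{"fn": "carry_out", "kwargs": {"moves": [{"x": 0,"y": 0,"z": 10,"wx": 0,"wy": 0,"wz": 0,"gripper": 1},{"x": 0,"y": 0,"z": 30,"wx": 0,"wy": 0,"wz": 0,"gripper": 1},{"x": 0,"y": 0,"z": 20,"wx": 0,"wy": 0,"wz": 0,"gripper": 1},{"x": 0,"y": 0,"z": 0,"wx": 0,"wy": 0,"wz": 0,"gripper": 1},{"x": 0,"y": 0,"z": 0,"wx": 0,"wy": 0,"wz": 0,"gripper": 1},{"x": 0,"y": 0,"z": 0,"wx": 0,"wy": 0,"wz": 0,"gripper": 1}]}}

```text
t: 13.28
tcp_pos: [0.4748, -0.3374, 0.0717]
ee_rot: [0.037, 0.999, -0.001, 0.001]
ft_force: [-0.4, -0.7, -1.2]
grip_width: 0.06
```

```bash
python3 go.py 474 -337 34.5 -0.075; python3 -c "
from h import *
cv2.imwrite('pics/s2.png',cams.camera('scene')[80:380,0:520,::-1])"
```

```text
t 13.28 tcp [ 474.8 -337.4   71.7] head 3.067 tilt [ 0.0015 -0.0016] F [-0.39 -0.67 -1.22] w 0.06 q [-0.81  0.25  1.82 -0.    1.07 -2.31]
turn wz 0.0 then shift [ 0.9  0.4 37.2]
```

View pics/s2.png

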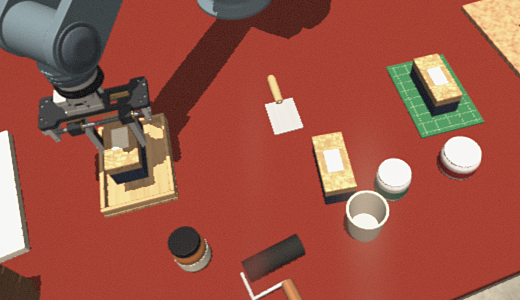

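The crop shows the box centred above the tray at (125,150), the full box on the mat at (438,85), and C and the bystanders where they were. Next I lower B gently.

Call:
{"fn": "carry_out", "kwargs": {"moves": [{"x": 0,"y": 0,"z": 14,"wx": 0,"wy": 0,"wz": 0,"gripper": 1},{"x": 0,"y": 0,"z": 10,"wx": 0,"wy": 0,"wz": 0,"gripper": 1},{"x": 0,"y": 0,"z": 6,"wx": 0,"wy": 0,"wz": 0,"gripper": 1},{"x": 0,"y": 0,"z": 3,"wx": 0,"wy": 0,"wz": 0,"gripper": 1},{"x": 0,"y": 0,"z": 2,"wx": 0,"wy": 0,"wz": 0,"gripper": 1},{"x": 0,"y": 0,"z": 1,"wx": 0,"wy": 0,"wz": 0,"gripper": 1},{"x": 0,"y": 0,"z": 0,"wx": 0,"wy": 0,"wz": 0,"gripper": 1},{"x": 0,"y": 0,"z": 0,"wx": 0,"wy": 0,"wz": 0,"gripper": 1}]}}

```text
t: 14.32
tcp_pos: [0.4742, -0.3371, 0.0347]
ee_rot: [0.037, 0.999, -0.0, 0.0]
ft_force: [-0.2, -0.6, -1.8]
grip_width: 0.0599
```

Call:
{"fn": "carry_out", "kwargs": {"moves": [{"x": 0,"y": 0,"z": 1,"wx": 0,"wy": 0,"wz": 0,"gripper": 1},{"x": 0,"y": 0,"z": 0,"wx": 0,"wy": 0,"wz": 0,"gripper": 1},{"x": 0,"y": 0,"z": 0,"wx": 0,"wy": 0,"wz": 0,"gripper": 1}]}}

```text
t: 14.7
tcp_pos: [0.4743, -0.3371, 0.0345]
ee_rot: [0.037, 0.999, -0.0, -0.0]
ft_force: [-2.2, 1.7, 5.2]
grip_width: 0.0598
```

Contact reads +5 N. I release with a partial opening, which keeps the fingers inside the tray walls, and rise.

Call:
{"fn": "carry_out", "kwargs": {"moves": [{"x": 0,"y": 0,"z": 0,"wx": 0,"wy": 0,"wz": 0,"gripper": 0.2},{"x": 0,"y": 0,"z": 0,"wx": 0,"wy": 0,"wz": 0,"gripper": 0.2},{"x": 0,"y": 0,"z": 0,"wx": 0,"wy": 0,"wz": 0,"gripper": 0.2},{"x": 0,"y": 0,"z": 0,"wx": 0,"wy": 0,"wz": 0,"gripper": 0.2},{"x": 0,"y": 0,"z": -15,"wx": 0,"wy": 0,"wz": 0,"gripper": 0.2},{"x": 0,"y": 0,"z": -40,"wx": 0,"wy": 0,"wz": 0,"gripper": 0.2},{"x": 0,"y": 0,"z": -60,"wx": 0,"wy": 0,"wz": 0,"gripper": 0.2},{"x": 0,"y": 0,"z": -50,"wx": 0,"wy": 0,"wz": 0,"gripper": 0.2}]}}

```text
t: 15.7
tcp_pos: [0.4744, -0.3372, 0.202]
ee_rot: [0.037, 0.999, -0.001, 0.001]
ft_force: [0.2, 0.8, 1.1]
grip_width: 0.0756
```

Call:
{"fn": "carry_out", "kwargs": {"moves": [{"x": 50,"y": 0,"z": -20,"wx": 0,"wy": 0,"wz": 0,"gripper": 0.2},{"x": 50,"y": -20,"z": 0,"wx": 0,"wy": 0,"wz": 0,"gripper": 0.2},{"x": 30,"y": -40,"z": 0,"wx": 0,"wy": 0,"wz": 0,"gripper": 0.2},{"x": 10,"y": -50,"z": 0,"wx": 0,"wy": 0,"wz": 0,"gripper": 0.2},{"x": 10,"y": -50,"z": 0,"wx": 0,"wy": 0,"wz": 0,"gripper": 0.2},{"x": 0,"y": 0,"z": 0,"wx": 0,"wy": 0,"wz": 0,"gripper": 0.2}]}}

```text
t: 16.45
tcp_pos: [0.3113, -0.4878, 0.2194]
ee_rot: [0.039, 0.999, -0.001, 0.0]
ft_force: [-0.7, 1.2, 0.0]
grip_width: 0.0752
```

Run:
```python
from h import *
print(manip.observe()["ft_force"])
for n in("top","scene"):
    im=cams.camera(n).copy(); cv2.imwrite(f"pics/{n}9.png",im[:,:,::-1])
    im0=cv2.imread(f"pics/{n}0.png")[:,:,::-1].copy()
    for nm,z in(("C",.055),("mat",.059),("tray",.063)):
        print(n,nm,[r for r in rects(n,im,0,z) if 50<r[4]<75 and 120<r[3]<150])
```

```text
[-0.67445761  1.21014694  0.04543504]
top C [(array([140., 263.]), 528.3, 332.0, 135.5, 61.4, np.float64(-0.086)), (array([294., 205.]), 644.4, 34.4, 133.5, 63.8, np.float64(-0.16))]
top mat [(array([140., 263.]), 527.8, 330.7, 134.9, 61.2, np.float64(-0.086)), (array([294., 205.]), 643.4, 34.3, 132.9, 63.5, np.float64(-0.16))]
top tray [(array([140., 263.]), 527.4, 329.4, 134.4, 60.9, np.float64(-0.086)), (array([294., 205.]), 642.5, 34.2, 132.4, 63.2, np.float64(-0.16))]
scene C [(array([438., 158.]), 528.4, 334.0, 144.5, 72.7, np.float64(-0.129)), (array([182.,  11.]), -265.5, -77.9, 140.1, 65.9, np.float64(-0.057))]
scene mat [(array([438., 158.]), 531.3, 331.3, 143.7, 72.3, np.float64(-0.129)), (array([182.,  11.]), -258.1, -78.3, 139.3, 65.5, np.float64(-0.057))]
scene tray [(array([438., 158.]), 534.3, 328.7, 142.9, 71.9, np.float64(-0.129)), (array([182.,  11.]), -250.8, -78.7, 138.6, 65.1, np.float64(-0.057))]
```

View pics/top9.png

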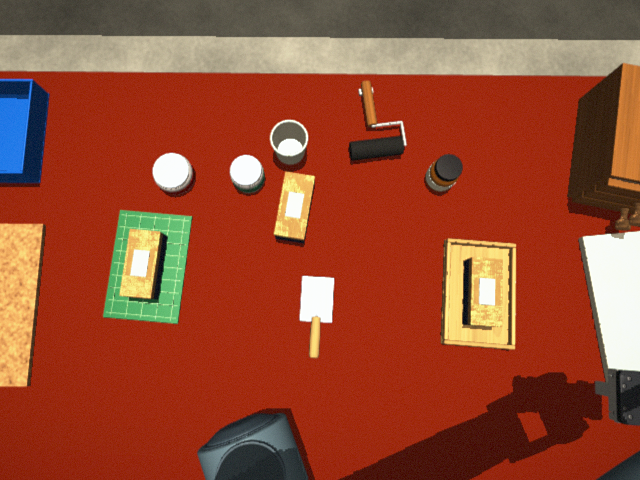

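View pics/scene9.png

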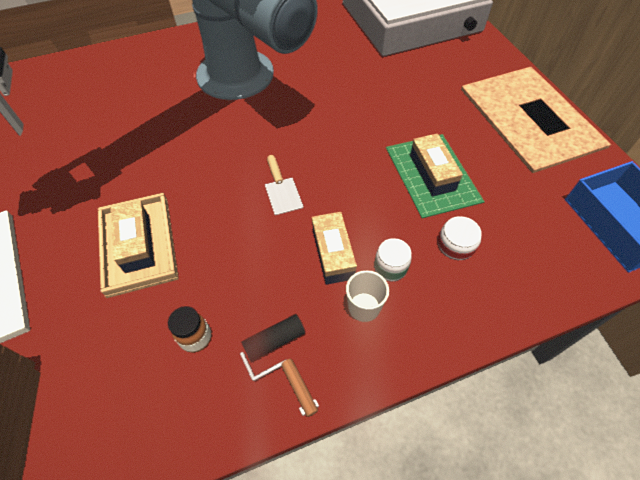

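Both views show the full box on the mat at top px (140,263), the empty box flat inside the tray at (487,292), and C unmoved at (294,205). The bystanders are also unmoved and the gripper is clear, so I hand in.

```bash
python3 -c "
from cell import manip
print(manip.job_done())"
```

```text
the job is handed in; nothing more can be done
None
```

I put the full box on the mat and the empty box in the tray, and handed the job in at about 16.5 s of the 72 s allowed.

- **Full box:** the left box weighed about 7.2 N when lifted. It was set down first, at the centre of the green mat. The top camera puts it at (528, 331) mm, against the mat's centre at (528, 331), and turned to match the mat.
- **Empty box:** the right box weighed about 1.9 N. It was lowered into the tray until contact, about +5 N at the wrist, and released there.
- **Part-used box:** I never lifted the far box. It is the part-used one by elimination, because the other two weights only fit full and empty. Its position reads the same as at the start to within about 0.6 mm.

**Checks:** the final pictures show all three boxes upright, the bystanders where they began, and the gripper clear with only sensor noise on the wrist.

**Limits of the checks:**
- The box in the tray could not be measured by colour because it blends with the wood. I judged it from both pictures and from the release point at (474, −337) mm.
- For the box on the mat, the scene camera read a slightly different angle and a larger outline than the top camera. I think this is because its outline took in extra area, and I relied on the top view.

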